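Turn a pressed-flower wax tablet over in the twist chute and weigh it

TASK

The scented wax tablet has been turned out of its mould and lies on its flower side. Pick it up by its edges, tuck its front end under the two lip rods at the top of the twisted rod chute, lower it lengthwise onto the lower rods and let go, so that it slides through by itself and stops flower side up against the cork at the foot of the chute. Then take it out and lay it gently, still flower side up, flat and wholly on the round pan of the kitchen scale and let go; leave the bottle, tin, candle and label roll standing where they are, and do not shove the scale about.

Things in the scene. Friction and masses are not known exactly. Their poses are not given: they have to be found in the camera images.
- tablet_center (a point): Centre of the loose wax tablet: a cream block 70 mm long (x), 50 mm wide (y), 20 mm thick (z), about 65 g, purple pressed flowers on one broad face. z points out of the plain back, so the flowers look along -z: at the start z is up and the flowers lie on the table; flower side up means z points down.
- chute_mouth (a point): Where the tablet's centre lies, flat on the two lower rods, when it is to be let go; 70 mm along x, either end first. x points downhill along the chute (40 degrees below level), y level across, z square off the rods. Lower rods: tops at z -10 mm, centres 26 mm apart, from x -47 mm on; beside and above them all is free for fingers up to x +8 mm.
- chute_twist (a point): Middle of the twisted part of the chute, on its centre line; axes as chute_mouth. The twisted cage is about 275 mm long (x) and 85 mm across, of polished 8 mm steel rods: it turns the sliding tablet half over. Keep whatever passes above at least 55 mm off this line.
- turn_chute: The fixed fixture: light wooden board 368 x 150 x 12 mm carrying the straight sloping, twisted chute of eight steel rods on six thin legs, about 345 mm high at the mouth. Origin on the table below its middle; x points level along the board from the high mouth (x -183 mm) to the toe stop (x +150 mm), z up.
- scale_pan (a point): Centre of the top of the round grey pan (140 mm across, 25 mm above the table) of the loose white kitchen scale, 205 x 155 mm; z up.
- scale: The loose kitchen scale, 205 x 155 x 25 mm, 0.62 kg; origin under its middle, the display on its -x side.
- oil_bottle: Bystander: amber oil bottle with black cap, 46 mm across, 113 mm high; origin at the centre of its underside.
- grey_tin: Bystander: pale grey candle tin with its lid on, 70 mm across, 48 mm high; origin at the centre of its underside.
- label_roll: Bystander: white roll of blank labels lying flat, 78 mm across, 34 mm high; origin at the centre of its underside.
- candle_jar: Bystander: pale candle in a straight glass, 68 mm across, 78 mm high; origin at the centre of its underside.
- tablet: The same tablet; origin at the centre of its flower face, axes as for tablet_center.
- chute_lip (a point): Mid-way between the two lip rods, at their underside, where they turn straight: 27 mm downhill of chute_mouth and 32 mm out from it (42 mm above the lower rods). Same axes. Uphill of it the lip and side rods flare open for 15 mm; downhill the side rods leave 62 mm between them. The tablet's front 8 mm reach past here; let go, it slides off by itself and is at rest within 2 s.
- chute_catch (a point): Where the tablet's centre lies when it has come through and rests on the rods against the cork toe stop, 80 mm above the table; axes as chute_mouth (the tablet lies at the same 40 degree slope). Beside it all is free for fingers from x -9 mm to the stop at +35 mm; side rods begin uphill of that, rods above it uphill of x -30 mm. The toe stop is 42 mm wide, 40 mm high off the rods.
Not all that is in view belongs to the job. There is more than one size of the tablet; the job needs the middle-sized.

How it is judged:
By the outcome, as a careful person would: the job done as asked, in the order asked, and still so for the second after the job is handed in, with the robot touching nothing.
It also fails if it takes over 58 s, if anything falls off the work surface, if the arm or the gripper's body presses on something with over 40 N, if the wrist force passes 120 N, or if a joint passes its speed limit or range.

ROBOT

A 7-joint arm with a two-finger parallel gripper is mounted at the origin on a cart in front of the work surface, level with it; the furniture and walls round the work are solid. World frame = base frame: x ahead of the robot, y to its left, z up, the work surface at z = 0. Lengths are in m, angles in rad, forces in N, time in s.
With the tool pointing down it reaches from about 0.4 to 0.875 m from the base axis. Payload 19.3 kg.
Tool frame: the origin (TCP) lies midway between the tips of the shut fingers; the grasp point (between the pads) lies 19 mm behind it; z points along the fingers, y is the line along which they close (so a half turn about z gives the same grasp; the last joint's range is limited). The gripper opens to 85 mm and grips with 20 to 120 N. Pads are 22 mm wide; open, the fingers measure 114 mm over their backs; the gripper's body (76 mm by 85 mm) begins 54 mm behind the grasp point. The pads swing forward as they close: fully open they stand 13 mm farther back than shut.
Start: joints at [-1.28, 0.521, -0.036, 1.599, 0.021, 1.021, -0.113], TCP at [0.221, 0.585, 0.198] pointing down, gripper open.
Joint ranges: [-2.91, 2.91], [-0.3, 2.13], [-1.5, 1.42], [0.17, 2.43], [-1.26, 4.41], [0.16, 1.93], [-2.52, 2.52]. Speed limits (rad/s): [1.89, 1.89, 2.39, 2.39, 3.01, 3.01, 3.01].

INTERFACE

Orientations are given as [roll, pitch, yaw] about the fixed x, y, z axes, in that order (R = Rz(yaw) Ry(pitch) Rx(roll)).
In Python, from workcell import telemetry, grab_frame, calibration, bot, outline_of, landmark_of gives the robot as it stands. The module is installed in compiled form; this text tells all that it offers.
- The arm moves only by the shell command python3 -m inch 'ROWS' [FORCE]. ROWS is JSON, a list of rows, each a list of 7 numbers: the shift along the tool's x, y, z in m, then the turn, a rotation vector about the tool's x, y, z in rad, then the closure, from 0 (fully open) to 1 (shut). A call has 1 to 5 rows; each row shifts and turns the commanded pose from where the row before left it, along the tool's axes as they then stand; what a row does not reach is not made up. A row lasts 1/10 s, in which the tool goes at most 50 mm and 8.59 degrees, less where a joint would pass 70% of its speed; a pose out of reach is approached as far as the arm can. A call is refused whole if a number of a shift passes 0.05 or a number of a turn 0.15, either way. A call with a gripper value outside its range is refused whole. The fingers move at their own pace and stop on an object; FORCE is the grip in N (left out, the last holds). Time passes only in rows, so rows that do not move let the fingers close. It gives the time, the measured TCP pose, the force, the opening and the grip force at its end, in the units of the state.
- telemetry.observe(): the state, without advancing time (a new reading comes with each control period).
- grab_frame(name): name is "scene" or "top"; returns the picture (420x560x3 uint8, red, green, blue); there is no depth.
- calibration(name): a dict with "fovy" (degrees; the focal length in pixels is half the picture's height over the tangent of half this angle, whatever the lens; pixels are square), "cx", "cy" (the principal point, pixels), "pose" (4x4, takes a point from camera to world coordinates). Camera axes: x right, y down, z forward; pixel columns grow to the right and rows downward; lengths in m; the calibration is good to about 2 mm. A picture is of the moment at which its call begins. calibration takes no time and is no camera call.
- bot.job_done(): hands the job in; it is judged then, once.
Trained networks look in the newest picture that a camera, given by its name, has taken for a name from the list of things; names that differ only in an ending like _2 or _b are one class to them, and where a whole thing is asked for, a point or a joint stands for the part that bears it (a point fixed in the world has none). Each returns a list of dicts, best first, with "score" (0 to 1); they miss things now and then, are a little off and sometimes report something else, mostly with a low value. They report only what shows in the picture. A call takes as long as a camera call. They do not tell look-alikes from the thing itself.
- outline_of(label, camera): "region" (420x560 bool, what is visible of it) and "rect" ([left, top, right, bottom] in pixels, round what is visible of it).
- landmark_of(label, camera): "xy" ([column, row] in pixels: a listed point, or the origin of a listed thing).
The state is a dict: "clock": time; "qpos": joint angles; "qd": joint speeds; "joint_efforts": joint torques, N m; "position": TCP position; "tool_rot": TCP orientation; "force": force on the tool from outside, world axes, zero at the start; "moment": the same for the moment, N m; "grip_width": finger opening in m; "finger_force": force on a finger pad.
Only numpy, scipy, OpenCV 4.12 (cv2) and the standard library are available. Lean on these libraries where they do the work, as an engineer would, in place of code of your own. Each camera call takes 0.05 s, during which the arm holds its last target. There are 200 camera calls.

## Working session

There is one attempt and no reset: what is moved stays moved. The work goes in short steps, Python scripts to look and compute and a shell command to move; the robot and the scene stay as the last step left them, time stands still between calls to the robot, and variables do not carry over. Pictures are saved under pics/ and viewed, at most 10 in all, crops included, and the job is handed in when it is done.

```bash
mkdir -p pics
cat > h.py <<'E'
import numpy as np, cv2
from workcell import telemetry, grab_frame, calibration, bot, outline_of, landmark_of
from scipy.spatial.transform import Rotation as R
def ray(cam,uv):
    c=calibration(cam);f=210/np.tan(np.radians(c['fovy'])/2);P=np.array(c['pose'])
    d=P[:3,:3]@np.array([(uv[0]-c['cx'])/f,(uv[1]-c['cy'])/f,1]);return P[:3,3],d/np.linalg.norm(d)
def onz(cam,uv,z):
    o,d=ray(cam,uv);return o+d*(z-o[2])/d[2]
def proj(cam,p):
    c=calibration(cam);f=210/np.tan(np.radians(c['fovy'])/2);P=np.linalg.inv(np.array(c['pose']))
    q=P[:3,:3]@np.array(p)+P[:3,3];return np.array([f*q[0]/q[2]+c['cx'],f*q[1]/q[2]+c['cy']])
def tri(a,b):
    (o1,d1),(o2,d2)=a,b
    t=np.linalg.lstsq(np.c_[d1,-d2],o2-o1,rcond=None)[0]
    p,q=o1+t[0]*d1,o2+t[1]*d2
    return (p+q)/2,np.linalg.norm(p-q)
E
python3 - <<'E'
from h import *
np.set_printoptions(precision=3,suppress=True)
for n in('scene','top'):
    im=grab_frame(n);cv2.imwrite(f'pics/{n}0.png',im[:,:,::-1])
    c=calibration(n);print(n,c['fovy'],c['cx'],c['cy'],np.array(c['pose'])[:3,3])
L={}
for l in 'tablet_center tablet chute_mouth chute_twist chute_lip chute_catch turn_chute scale_pan scale oil_bottle grey_tin label_roll candle_jar'.split():
    for n in('scene','top'):
        r=landmark_of(l,n);L[l,n]=r
        print(l,n,[(np.round(x['xy'],1).tolist(),round(x['score'],2)) for x in r[:4]])
    if L[l,'scene'] and L[l,'top']:
        print('   tri',*tri(ray('scene',L[l,'scene'][0]['xy']),ray('top',L[l,'top'][0]['xy'])))
s=telemetry.observe();print(s['clock'],s['position'],s['tool_rot'],s['grip_width'])
E
```

```text
scene 53.41200388970466 278.8824012262737 212.33011097547458 [ 0.045 -0.661  1.167]
top 57.38223281535812 278.56167082327283 206.3864621516795 [ 0.411 -0.025  1.312]
tablet_center scene [([323.8, 390.1], 0.87), ([321.3, 337.8], 0.85), ([289.2, 360.5], 0.85), ([318.6, 337.1], 0.68)]
tablet_center top [([370.6, 249.8], 0.81), ([409.2, 271.5], 0.62), ([370.3, 279.6], 0.62)]
   tri [ 0.447 -0.39  -0.28 ] 0.017721170113222915
tablet scene [([319.5, 336.4], 0.93), ([324.0, 392.2], 0.8), ([289.7, 361.6], 0.79)]
tablet top [([408.0, 272.5], 0.88), ([367.2, 248.4], 0.85), ([365.7, 277.0], 0.57)]
   tri [ 0.38  -0.383  0.218] 0.00526066841629921
chute_mouth scene [([323.7, 209.0], 0.72)]
chute_mouth top [([329.0, 179.2], 0.69)]
   tri [ 0.623 -0.151  0.3  ] 0.007647587379541978
chute_twist scene [([273.8, 220.7], 0.94)]
chute_twist top [([280.9, 208.8], 0.95)]
   tri [ 0.554 -0.021  0.188] 0.01571943235073339
chute_lip scene [([309.6, 203.6], 0.89)]
chute_lip top [([316.9, 185.6], 0.75)]
   tri [ 0.603 -0.117  0.31 ] 0.009797235582421977
chute_catch scene [([245.0, 228.8], 0.72)]
chute_catch t
[... 523 characters left out ...]
.7, 200.8], 0.81), ([246.9, 231.4], 0.74), ([236.5, 167.5], 0.28)]
   tri [ 0.61  -0.431  0.015] 0.007903866891177948
grey_tin scene [([237.7, 282.2], 0.62)]
grey_tin top [([281.9, 267.2], 0.75)]
   tri [ 0.385 -0.027  0.02 ] 0.004911462768083519
label_roll scene [([286.1, 206.1], 0.56), ([275.0, 216.8], 0.33), ([184.6, 206.5], 0.29)]
label_roll top [([235.5, 168.0], 0.84), ([246.4, 227.4], 0.73), ([161.4, 247.2], 0.51)]
   tri [ 0.731  0.138 -0.011] 0.0025561842869933514
candle_jar scene [([271.0, 307.0], 0.81)]
candle_jar top [([319.6, 260.1], 0.56), ([401.1, 201.6], 0.37)]
   tri [ 0.412 -0.156  0.004] 0.001029077285705192
1.4 [0.221 0.585 0.198] [-3.142  0.     2.781] 0.08600393966519962
```

View pics/scene0.png

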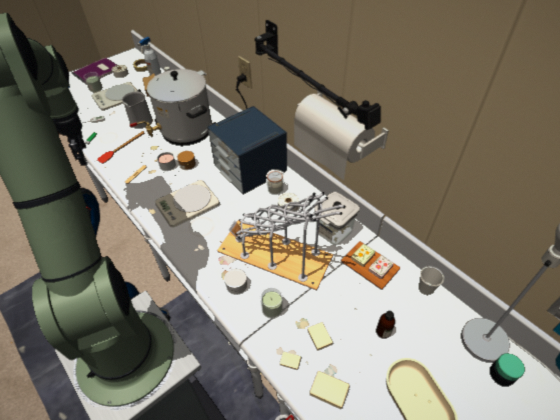

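View pics/top0.png

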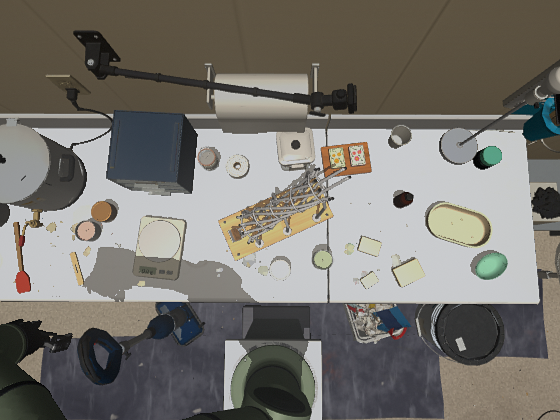

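The scene shows three plain tablets: middle (320,336), small (289,360) and large (327,390). In the top view they are at (370,246), (369,280) and (408,271). The chute mouth is at the right (330,180 in top), the toe is lower left at (240,235), and the scale is at (160,244). Next I'll fit these precisely.

```bash
cat > fit.py <<'E'
from h import *
from scipy.optimize import least_squares
np.set_printoptions(precision=4,suppress=True)
for n in('scene','top'):
    im=grab_frame(n)
    for r in outline_of('tablet',n)[:6]:
        ys,xs=np.nonzero(r['region']); z=0.02
        if len(xs)<10: continue
        cs,_=cv2.findContours(r['region'].astype(np.uint8),cv2.RETR_EXTERNAL,cv2.CHAIN_APPROX_NONE)
        c=max(cs,key=len)[:,0]
        P=np.array([onz(n,p,z)[:2] for p in c])*1000
        print(n,round(r['score'],2),np.round(r['rect']),cv2.minAreaRect(P.astype(np.float32)))
    # board colour
    hsv=cv2.cvtColor(im,cv2.COLOR_RGB2HSV);m=cv2.inRange(hsv,(10,90,120),(25,255,255))
    r=outline_of('turn_chute',n)[0];x0,y0,x1,y1=np.array(r['rect']).astype(int);q=np.zeros_like(m);q[y0-5:y1+6,x0-5:x1+6]=m[y0-5:y1+6,x0-5:x1+6]
    q[:, 345:]=0
    ys,xs=np.nonzero(q);P=np.array([onz(n,p,.012)[:2] for p in zip(xs,ys)])*1000
    print('board',n,cv2.minAreaRect(P.astype(np.float32)))
    r=outline_of('scale',n)[0];cs,_=cv2.findContours(r['region'].astype(np.uint8),0,cv2.CHAIN_APPROX_NONE);c=max(cs,key=len)[:,0]
    print('scale',cv2.minAreaRect((np.array([onz(n,p,.015)[:2] for p in c])*1000).astype(np.float32)))
    p=landmark_of('scale_pan',n)[0]['xy'];print('pan',onz(n,p,.025), 'scale',onz(n,landmark_of('scale',n)[0]['xy'],0))
obs={}
for rep in range(3):
  for n in('scene','top'):
    grab_frame(n)
    for l in('chute_mouth','chute_lip','chute_twist','chute_catch','turn_chute'):
        r=landmark_of(l,n)
        if r: obs.setdefault((l,n),[]).append(r[0]['xy'])
for k in obs: print(k,np.round(obs[k],1).tolist())
c,s=np.cos(np.radians(40)),np.sin(np.radians(40))
def pts(v):
    x,y,yaw,L,t,o,z=v
    h=np.array([np.cos(yaw),np.sin(yaw),0]);X=c*h-[0,0,s];Z=s*h+[0,0,c]
    C=np.array([x,y,z]);M=C-L*X   # C=catch
    return dict(chute_mouth=M,chute_lip=M+.027*X+.032*Z,chute_twist=C-t*X,chute_catch=C,turn_chute=np.array([x,y,0])-o*h)
def res(v):
    p=pts(v);e=[(proj(k[1],p[k[0]])-np.mean(obs[k],0)) for k in obs]
    return np.r_[np.ravel(e),(v[6]-.08)*1000,(v[3]-.35)*100]
f=least_squares(res,[.5,.09,2.1,.35,.17,.12,.08],loss='soft_l1',x_scale=[.1,.1,.3,.1,.1,.1,.1])
print(f.x,np.degrees(f.x[2]));print(np.round(f.fun,1))
for k,p in pts(f.x).items():print(k,p)
E
python3 fit.py
```

```text
scene 0.56 [308. 323. 332. 349.] ((453.5234069824219, -324.9630432128906), (76.59426879882812, 55.33149337768555), 71.1355972290039)
scene 0.55 [308. 373. 344. 406.] ((369.3561706542969, -448.3539123535156), (67.50900268554688, 89.971923828125), 25.601545333862305)
scene 0.54 [279. 349. 299. 369.] ((340.9922180175781, -323.6479187011719), (40.48115539550781, 51.68646240234375), 33.54619216918945)Traceback (most recent call last):
  File "fit.py", line 17, in <module>
    ys,xs=np.nonzero(q);P=np.array([onz(n,p,.012)[:2] for p in zip(xs,ys)])*1000
                                    ~~~^^^^^^^^^^
  File "h.py", line 8, in onz
    o,d=ray(cam,uv);return o+d*(z-o[2])/d[2]
        ~~~^^^^^^^^
  File "h.py", line 5, in ray
    c=calibration(cam);f=210/np.tan(np.radians(c['fovy'])/2);P=np.array(c['pose'])
ValueError: time passes only in moves, steps and waits
```

```bash
sed -i "s/^def ray/import functools\ncalibration=functools.lru_cache(calibration)\ndef ray/" h.py; python3 fit.py
```

```text
scene 0.7 [276. 352. 298. 368.] ((341.04144287109375, -322.2669372558594), (40.388465881347656, 52.55559158325195), 33.53901290893555)
scene 0.55 [307. 324. 332. 350.] ((452.6480407714844, -325.44384765625), (74.05829620361328, 53.992774963378906), 71.14707946777344)
board scene ((557.4209594726562, -29.233367919921875), (156.8913116455078, 408.6349182128906), 25.813495635986328)
scale ((446.98944091796875, 381.62872314453125), (166.03759765625, 208.57418823242188), 83.53660583496094)
pan [0.4743 0.3809 0.025 ] scale [0.4459 0.3887 0.    ]
top 0.93 [393. 258. 425. 287.] ((374.7021484375, -445.989013671875), (64.83944702148438, 95.05519104003906), 26.043046951293945)
top 0.64 [357. 238. 384. 258.] ((458.595703125, -319.6262512207031), (71.24081420898438, 49.211151123046875), 70.46241760253906)
top 0.56 [358. 270. 379. 288.] ((347.1954040527344, -315.1912536621094), (39.2802734375, 54.62881088256836), 33.142242431640625)
board top ((577.080810546875, -50.29461669921875), (172.77218627929688, 475.1769714355469), 28.982805252075195)Traceback (most recent call last):
  File "fit.py", line 19, in <module>
    r=outline_of('scale',n)[0];cs,_=cv2.findContours(r['region'].astype(np.uint8),0,cv2.CHAIN_APPROX_NONE);c=max(cs,key=len)[:,0]
      ~~~~~~~~~~~~~~~~~~~~~^^^
IndexError: list index out of range
```

```bash
python3 - <<'E'
s=open('fit.py').read()
s=s.replace("    r=outline_of('scale',n)[0];cs","    r=outline_of('scale',n)\n    if r: r=r[0];cs").replace("    print('scale',cv2","    if r: print('scale',cv2").replace("c=max(cs,key=len)[:,0]\n    if","c=max(cs,key=len)[:,0]\n    if")
s=s.replace("    p=landmark_of('scale_pan',n)[0]['xy']","    if landmark_of('scale_pan',n): p=landmark_of('scale_pan',n)[0]['xy']")
open('fit.py','w').write(s)
E
python3 fit.py
```

```text
scene 0.95 [306. 377. 348. 408.] ((368.7005615234375, -448.9128112792969), (70.08124542236328, 90.95384216308594), 25.33404541015625)
scene 0.79 [308. 323. 334. 346.] ((453.2486572265625, -325.7813415527344), (76.98216247558594, 55.32355499267578), 71.10820007324219)
scene 0.55 [276. 349. 301. 370.] ((340.7754821777344, -323.69561767578125), (41.622459411621094, 53.20774459838867), 35.16350173950195)
board scene ((629.8656616210938, 4.6125640869140625), (312.1875305175781, 407.3467712402344), 23.99906349182129)
scale ((445.8519287109375, 383.67633056640625), (165.0633087158203, 210.8824920654297), 83.77074432373047)
pan [0.4679 0.3709 0.025 ] scale [0.4457 0.3869 0.    ]
top 0.8 [358. 239. 384. 259.] ((458.2028503417969, -319.9832763671875), (72.18328094482422, 52.379852294921875), 70.24760437011719)
top 0.73 [359. 271. 382. 290.] ((347.17327880859375, -315.18841552734375), (39.251739501953125, 54.64875030517578), 32.99974822998047)
top 0.57 [392. 260. 426. 287.] ((373.3981628417969, -446.24725341796875), (67.66624450683594, 94.7917251586914), 25.288652420043945)
board top ((577.0808
[... 651 characters left out ...]
6, 180.2], [329.9, 181.0], [327.7, 177.1]]
('chute_lip', 'top') [[311.7, 186.0], [311.9, 185.3], [312.5, 186.6]]
('chute_twist', 'top') [[278.9, 211.1], [277.5, 211.9]]
('chute_catch', 'top') [[246.5, 230.4], [247.5, 231.6], [246.6, 229.9]]
('turn_chute', 'top') [[280.4, 221.6], [279.4, 216.9], [276.5, 217.5]]
[0.5069 0.0855 2.0319 0.3446 0.1435 0.1127 0.0803] 116.42147588851586
[ -0.7   0.4   1.7  -1.8   1.3   2.3 -17.9  10.9  -0.2   1.3  -1.2   0.5
   2.6   0.1  -1.2  -0.4  -0.2  -1.   -0.5  -1.6   0.3  -0.5]
chute_mouth [ 0.6243 -0.1509  0.3018]
chute_lip [ 0.606  -0.1139  0.3089]
chute_twist [ 0.5558 -0.0129  0.1725]
chute_catch [0.5069 0.0855 0.0803]
turn_chute [ 0.557  -0.0154  0.    ]
```

```bash
sed -i 's/np.mean(obs\[k\],0)/np.median(obs[k],0)/; s/range(3)/range(4)/' fit.py
cat >> fit.py <<'E'
np.save('fit.npy',f.x)
import sys
tiles=[]
for n,(a,b) in dict(top=((205,155),0),scene=((210,180),0)).items():
    im=cv2.cvtColor(grab_frame(n),cv2.COLOR_RGB2BGR);w,hh=150,112;S=5
    cv2.imwrite(f'pics/raw_{n}.png',im)
    crop=cv2.resize(im[a[1]:a[1]+hh,a[0]:a[0]+w],None,fx=S,fy=S,interpolation=cv2.INTER_CUBIC)
    p=pts(f.x);yaw=f.x[2];h=np.array([np.cos(yaw),np.sin(yaw),0]);yy=np.array([-np.sin(yaw),np.cos(yaw),0]);X=c*h-[0,0,s];Z=s*h+[0,0,c]
    T=lambda q:tuple(int(v) for v in (proj(n,q)-a+.5)*S)
    O=p['turn_chute'];B=[O+h*i*.184+yy*j*.075+[0,0,.012] for i,j in((1,1),(1,-1),(-1,-1),(-1,1))]
    for i in range(4):cv2.line(crop,T(B[i]),T(B[(i+1)%4]),(0,255,0),1)
    M=p['chute_mouth']
    for j in(1,-1):cv2.line(crop,T(M-.047*X+j*.013*yy-.014*Z),T(M+.06*X+j*.013*yy-.014*Z),(0,0,255),1)
    for q in p.values():cv2.circle(crop,T(q),4,(255,0,255),-1)
    C=p['chute_catch'];K=[C+.035*X+j*.021*yy+k*Z for j,k in((1,-.01),(-1,-.01),(-1,.03),(1,.03))]
    for i in range(4):cv2.line(crop,T(K[i]),T(K[(i+1)%4]),(255,0,0),1)
    cv2.imwrite(f'pics/ov_{n}.png',crop)
E
python3 fit.py | tail -8
```

```text
[0.5036 0.0928 2.0212 0.3534 0.1561 0.1178 0.0799] 115.80703411993485
[ 0.1 -1.3 -1.1 -2.5  1.8  0.3  1.6  3.3  0.4  1.  -0.4  1.2  1.6  0.1
 -0.5  0.7 -0.2 -0.2 -1.4 -0.5 -0.1  0.3]
chute_mouth [ 0.6215 -0.1509  0.3071]
chute_lip [ 0.6035 -0.1138  0.3143]
chute_twist [ 0.5557 -0.0149  0.1803]
chute_catch [0.5036 0.0928 0.0799]
turn_chute [ 0.5549 -0.0132  0.    ]
```

View pics/ov_top.png

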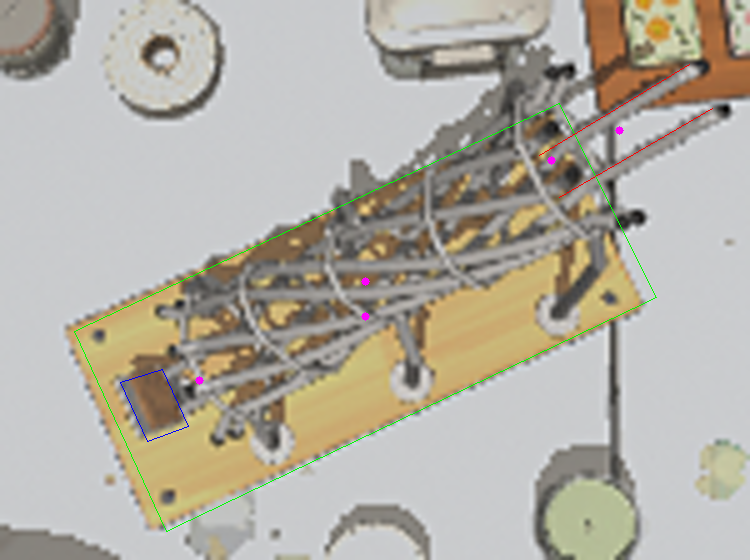

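View pics/ov_scene.png

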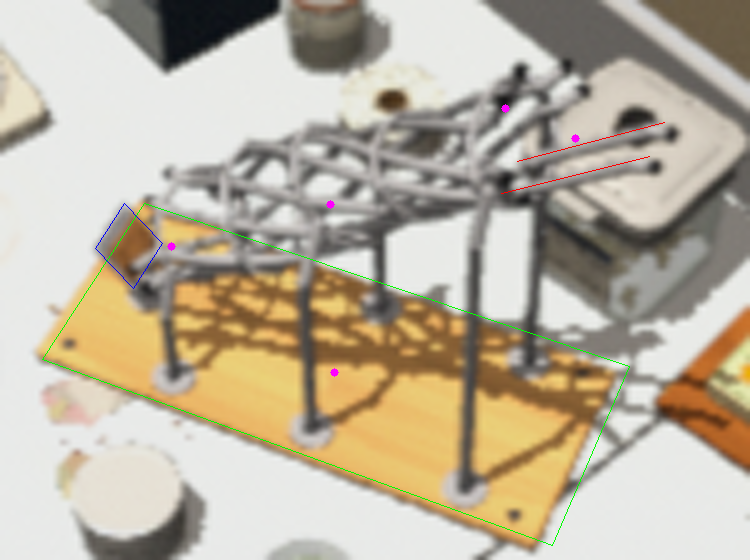

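The overlay is within about 5 mm. The actual rod ends are at (702,68) and (724,110) in the top crop and (671,133) and (656,167) in the scene crop, and the board corners also sit slightly off the green outline. I'll refit with these points.

```bash
cat > fit2.py <<'E'
from h import *
from scipy.optimize import least_squares
np.set_printoptions(precision=4,suppress=True)
c,s=np.cos(np.radians(40)),np.sin(np.radians(40))
def ax(yaw):
    h=np.array([np.cos(yaw),np.sin(yaw),0]);y=np.array([-h[1],h[0],0]);return h,y,c*h-np.array([0,0,s]),s*h+np.array([0,0,c])
top=lambda a,b:np.array([a,b])/5+[205,155]-.5
sc=lambda a,b:np.array([a,b])/5+[210,180]-.5
# (board corner i,j) or ('r',j), cam, px, weight
def model(v):
    ox,oy,yaw,m,zm,k,zc=v;h,y,X,Z=ax(yaw);O=np.array([ox,oy,0])
    M=O+m*h+[0,0,zm];C=O+k*h+[0,0,zc];return O,h,y,X,Z,M,C
def res(v,split=False):
    O,h,y,X,Z,M,C=model(v);r={}
    B=lambda i,j:O+.184*i*h+.075*j*y+np.array([0,0,.012])
    E=lambda j:M-.047*X+.013*j*y-.014*Z
    D=[(B(1,-1),'top',top(69,326)),(B(1,1),'top',top(156,525)),(B(-1,1),'top',top(645,301)),
       (B(1,1),'scene',sc(41,355)),(B(-1,1),'scene',sc(534,544)),(B(-1,-1),'scene',sc(622,371)),
       (E(-1),'top',top(702,68)),(E(1),'top',top(724,110)),(E(-1),'scene',sc(671,133)),(E(1),'scene',sc(656,167))]
    L=[(M,'scene',(325,207.8)),(M,'top',(329.6,179.5)),(M+.027*X+.032*Z,'scene',(309.5,203.8)),(M+.027*X+.032*Z,'top',(313,186)),
       (C,'scene',(241,227)),(C,'top',(246.6,231))]
    return np.r_[np.ravel([proj(n,p)-q for p,n,q in D]),np.ravel([.35*(proj(n,p)-q) for p,n,q in L]),(v[6]-.08)*1000,
       ((v[4]-v[6])-(v[5]-v[3])*s/c)*500]
f=least_squares(res,[.555,-.013,2.02,-.147,.307,.123,.08],loss='soft_l1',x_scale=[.1,.1,.3,.1,.1,.1,.1])
if __name__=='__main__':
    print(f.x,np.degrees(f.x[2]));print(np.round(f.fun,1))
O,h,y,X,Z,M,C=model(f.x)
if __name__=='__main__': print('M',M,'C',C,'X',X,'Y',y,'Z',Z)
E
python3 fit2.py
```

```text
[ 0.5538 -0.0086  1.999  -0.1624  0.3055  0.1071  0.0799] 114.53198169899822
[-0.3  0.  -0.3  0.8  1.   0.9 -0.6 -0.9  1.4  0.4  0.3 -0.5 -0.2 -0.1
 -0.3  0.3  0.1 -0.2 -0.2 -0.4  0.3  0.4  0.3  0.5  0.9 -0.4  1.3  0.2
  1.7  0.6 -0.3 -0.7 -0.1 -0.2]
M [ 0.6212 -0.1563  0.3055] C [0.5093 0.0888 0.0799] X [-0.3181  0.6969 -0.6428] Y [-0.9097 -0.4152  0.    ] Z [-0.2669  0.5848  0.766 ]
```

```bash
cat > plan.py <<'E'
from fit2 import *
def toolR(a,up,t):  # tilt t deg toward tail
    t=np.radians(t);x=np.cos(t)*a+np.sin(t)*up;z=-np.cos(t)*up+np.sin(t)*a
    return np.c_[x,np.cross(z,x),z]
def go(p,Rt,label=''):
    s=telemetry.observe();R0=R.from_euler('xyz',s['tool_rot']).as_matrix();p0=np.array(s['position'])
    rv=R.from_matrix(R0.T@Rt).as_rotvec()
    print(label,'t',round(s['clock'],2),'p0',p0,'target',np.round(p,4),'| now-axes d',np.round(R0.T@(p-p0)*1000,1),'rotvec',np.round(rv,3),'| target-axes d',np.round(Rt.T@(p-p0)*1000,1),'grip',round(s['grip_width'],4),round(s['finger_force'],1) if np.isscalar(s['finger_force']) else s['finger_force'])
up=np.array([0,0,1.]);at=np.radians(70.5);a=np.array([np.cos(at),np.sin(at),0]);TAB=np.array([.4575,-.3205,.01])
# at 50 mm opening: tips 3 mm behind TCP; tablet centre is D behind TCP along tool axis
T=20;XG=-.013
ct,st=np.cos(np.radians(T)),np.sin(np.radians(T))
Rp=toolR(a,up,T)
tipz=.011*st+.0015                     # height of tip centre over table
gp=TAB+a*XG+up*0                       # grip axis through tablet centre
tip=gp-Rp[:,2]*0; tip=gp+Rp[:,2]*((.01-tipz)/ct)
PICK=tip+.003*Rp[:,2]
Tt=Rp.T@(TAB-PICK)                     # tablet centre in tool frame
E
python3 - <<'E'
from plan import *
for n,a1,b in(('lamp head',(370,113),(352,97)),('lamp elbow?',(268,42),(93,58)),('roll end near',(384,140),(318,112)),('wallbase',(330,172),(330,127)),('white tin',(338,212),(296,147))):
    print(n,*tri(ray('scene',a1),ray('top',b)))
print('PICK',PICK,Tt,np.linalg.norm(PICK[:2]))
go(PICK-.1*Rp[:,2],Rp,'prepick')
Rm=toolR(X,Z,T);print('Mtcp',M-Rm@Tt,Rm[:,2])
E
```

```text
lamp head [ 0.7364 -0.166   0.5718] 0.005277777781838513
lamp elbow? [0.8813 0.4118 0.4771] 0.014749561566814241
roll end near [ 0.7979 -0.1372  0.4244] 0.07523235226069142
wallbase [ 0.7045 -0.1279  0.3923] 0.07388333949195833
white tin [ 0.7769 -0.0732  0.1012] 0.002744917245422636
PICK [ 0.4541 -0.3302  0.0024] [ 0.0122 -0.     -0.0036] 0.5614215095316069
prepick t 7.75 p0 [0.2207 0.5848 0.1984] target [ 0.4427 -0.3624  0.0964] | now-axes d [-542.1 -807.8  102. ] rotvec [-0.27   0.276  1.533] | target-axes d [-804.2  525.4 -184.2] grip 0.0856 0.0
Mtcp [ 0.6265 -0.1679  0.3063] [ 0.142  -0.3111 -0.9397]
```

```bash
python3 -m inch '[[-0.032,-0.029,-0.012,0,0,0,0],[-0.032,-0.029,-0.012,0,0,0,0],[-0.032,-0.029,-0.012,0,0,0,0],[-0.032,-0.029,-0.012,0,0,0,0],[-0.032,-0.029,-0.012,0,0,0,0]]' 40
python3 -m inch '[[-0.032,-0.029,-0.012,0,0,0,0],[-0.032,-0.029,-0.012,0,0,0,0],[-0.032,-0.029,-0.012,0,0,0,0],[-0.032,-0.029,-0.012,0,0,0,0],[-0.032,-0.029,-0.012,0,0,0,0]]'
python3 -m inch '[[0,0,0,-0.024,0.025,0.139,0],[0,0,0,-0.024,0.025,0.139,0],[0,0,0,-0.024,0.025,0.139,0],[0,0,0,-0.024,0.025,0.139,0],[0,0,0,-0.024,0.025,0.139,0]]'
python3 -m inch '[[0,0,0,-0.024,0.025,0.139,0],[0,0,0,-0.024,0.025,0.139,0],[0,0,0,-0.024,0.025,0.139,0],[0,0,0,-0.024,0.025,0.139,0],[0,0,0,-0.024,0.025,0.139,0]]'
python3 -c "
from plan import *
go(np.array([.42,-.1,.32]),Rp,'W2');go(PICK-.1*Rp[:,2],Rp,'pre')"
```

```text
clock: 8.25
position: [0.3197, 0.391, 0.259]
tool_rot: [3.141, 0.0, 2.781]
force: [1.0, -0.3, -0.3]
grip_width: 0.0853
finger_force: 0.0
clock: 8.75
position: [0.4182, 0.1987, 0.3192]
tool_rot: [3.141, 0.0, 2.781]
force: [0.8, -0.4, -0.1]
grip_width: 0.0854
finger_force: 0.0
clock: 9.25
position: [0.4178, 0.2004, 0.3185]
tool_rot: [3.072, -0.157, 2.084]
force: [-0.6, 0.1, -0.4]
grip_width: 0.085
finger_force: 0.0
clock: 9.75
position: [0.4178, 0.2003, 0.3185]
tool_rot: [3.121, -0.32, 1.375]
force: [-0.4, 0.5, -0.1]
grip_width: 0.0858
finger_force: 0.0
W2 t 9.75 p0 [0.4178 0.2003 0.3185] target [ 0.42 -0.1   0.32] | now-axes d [-278.7   62.5  -92.6] rotvec [-0.027  0.028  0.137] | target-axes d [-264.8  102.3  -97.9] grip 0.0858 0.0
pre t 9.75 p0 [0.4178 0.2003 0.3185] target [ 0.4427 -0.3624  0.0964] | now-axes d [-589.2  133.1   41.5] rotvec [-0.027  0.028  0.137] | target-axes d [-566.6  211.3   30.1] grip 0.0858 0.0
```

```bash
python3 -m inch '[[0,0,0,-0.027,0.028,0.137,0],[-0.038,0.0146,-0.014,0,0,0,0],[-0.038,0.0146,-0.014,0,0,0,0],[-0.038,0.0146,-0.014,0,0,0,0],[-0.038,0.0146,-0.014,0,0,0,0]]'
python3 -m inch '[[-0.038,0.0146,-0.014,0,0,0,0],[-0.038,0.0146,-0.014,0,0,0,0],[-0.038,0.0146,-0.014,0,0,0,0],[-0.042,0.0156,0.018,0,0,0,0],[-0.042,0.0156,0.018,0,0,0,0]]'
python3 -m inch '[[-0.042,0.0156,0.018,0,0,0,0],[-0.042,0.0156,0.018,0,0,0,0],[-0.042,0.0156,0.018,0,0,0,0],[-0.042,0.0156,0.018,0,0,0,0],[-0.042,0.0156,0.018,0,0,0,0]]' | head -3
python3 -c "
from plan import *
go(PICK-.1*Rp[:,2],Rp,'pre');go(PICK,Rp,'pick')
cv2.imwrite('pics/pre.png',cv2.resize(grab_frame('top')[200:310,310:460,::-1],None,fx=5,fy=5,interpolation=2))"
```

```text
clock: 10.25
position: [0.4194, 0.0267, 0.3197]
tool_rot: [3.14, -0.349, 1.237]
force: [1.8, -0.1, -1.0]
grip_width: 0.086
finger_force: 0.0
clock: 10.75
position: [0.4292, -0.1759, 0.2572]
tool_rot: [3.138, -0.348, 1.238]
force: [1.4, 1.5, 0.6]
grip_width: 0.0855
finger_force: 0.0
clock: 11.25
position: [0.4479, -0.3586, 0.0996]
tool_rot: [3.141, -0.348, 1.237]
pre t 11.25 p0 [ 0.4479 -0.3586  0.0996] target [ 0.4427 -0.3624  0.0964] | now-axes d [-6.1 -3.7  1.2] rotvec [-0.002  0.001  0.006] | target-axes d [-6.1 -3.7  1.2] grip 0.0856 0.0
pick t 11.25 p0 [ 0.4479 -0.3586  0.0996] target [ 0.4541 -0.3302  0.0024] | now-axes d [ -6.   -3.6 101.2] rotvec [-0.002  0.001  0.006] | target-axes d [ -6.1  -3.7 101.2] grip 0.0856 0.0
```

View pics/pre.png

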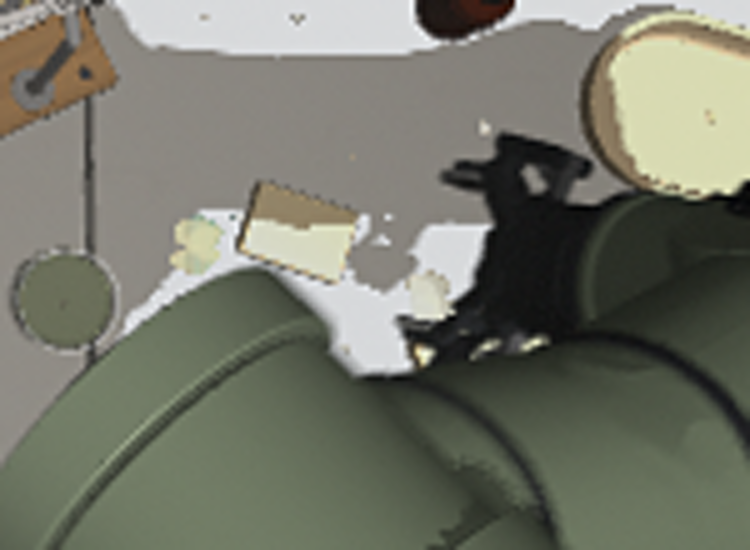

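The tablet is undisturbed at crop corners (260,180), (240,248), (338,283) and (358,212). The fingers straddle its line from up and behind.

```bash
python3 -c "
from plan import *
q=[onz('top',(310+u/5-.5,200+v/5-.5),.02) for u,v in((260,180),(240,248),(338,283),(358,212))]
print(np.array(q)[:,:2],np.mean(q,0), np.degrees(np.arctan2(*(q[0]-q[3]+q[1]-q[2])[1::-1])))"
python3 -m inch '[[-0.003,-0.002,0.02,0,0,0.003,0],[-0.003,-0.002,0.02,0,0,0.003,0],[0,0,0.02,0,0,0,0],[0,0,0,0,0,0,0]]' 40
python3 -c "
from plan import *
go(PICK,Rp,'pick')"
```

```text
[[ 0.4941 -0.2956]
 [ 0.4486 -0.2811]
 [ 0.4257 -0.3459]
 [ 0.473  -0.3607]] [ 0.4603 -0.3208  0.02  ] 71.31489241472845
clock: 11.7
position: [0.4486, -0.3403, 0.0411]
tool_rot: [-3.137, -0.35, 1.23]
force: [0.5, 0.2, -0.5]
grip_width: 0.0852
finger_force: 0.0
pick t 11.7 p0 [ 0.4486 -0.3403  0.0411] target [ 0.4541 -0.3302  0.0024] | now-axes d [-2.6  1.9 40.2] rotvec [-0.004 -0.    -0.   ] | target-axes d [-2.6  1.8 40.2] grip 0.0852 0.0
```

```bash
python3 -m inch '[[-0.001,0.001,0.015,0,0,0,0],[-0.001,0.001,0.015,0,0,0,0],[-0.001,0.001,0.009,0,0,0,0],[0,0,0,0,0,0,0],[0,0,0,0,0,0,0.2]]' 40
python3 -m inch '[[0,0,0,0,0,0,0.3],[0,0,0,0,0,0,0.5],[0,0,0,0,0,0,0.7],[0,0,0,0,0,0,1],[0,0,0,0,0,0,1]]' 40
```

```text
clock: 12.2
position: [0.4552, -0.3333, 0.0052]
tool_rot: [-3.14, -0.348, 1.23]
force: [-0.1, -0.8, -0.1]
grip_width: 0.0733
finger_force: 0.0
clock: 12.7
position: [0.4553, -0.3331, 0.0053]
tool_rot: [-3.14, -0.348, 1.23]
force: [0.1, 0.1, -0.3]
grip_width: 0.002
finger_force: 0.0
```

```bash
python3 -c "
from plan import *
a1=grab_frame('top')[200:310,310:460,::-1];b=grab_frame('scene')[300:410,250:400,::-1]
cv2.imwrite('pics/miss.png',cv2.resize(np.hstack([a1,b]),None,fx=2.6,fy=2.6,interpolation=2))
print(telemetry.observe()['grip_width'])"
```

```text
0.00013633590857542037
```

View pics/miss.png

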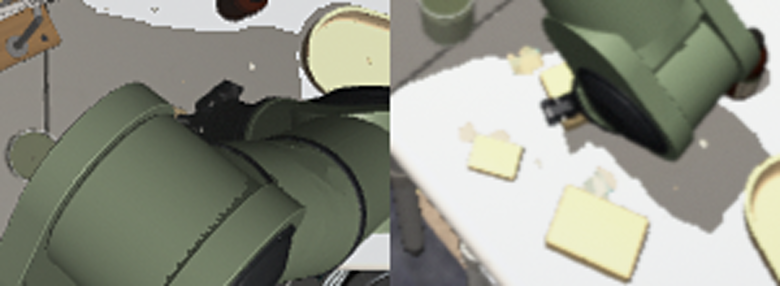

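The picture shows the shut hand next to the tablet and most of the tablet hidden. I'll open, back off along the tool axis and look again.

```bash
python3 -m inch '[[0,0,-0.03,0,0,0,0],[0,0,-0.04,0,0,0,0],[0,0,-0.04,0,0,0,0],[-0.03,0,-0.03,0,0,0,0],[-0.04,0,0,0,0,0,0]]' | head -2
python3 - <<'E'
from plan import *
im={n:grab_frame(n) for n in('top','scene')}
cv2.imwrite('pics/miss2.png',cv2.resize(np.hstack([im['top'][200:310,310:460,::-1],im['scene'][300:410,250:400,::-1]]),None,fx=2.6,fy=2.6,interpolation=2))
for n in im:
    for r in outline_of('tablet',n)[:4]:
        cs,_=cv2.findContours(r['region'].astype(np.uint8),0,cv2.CHAIN_APPROX_NONE)
        if not cs: continue
        c_=max(cs,key=len)[:,0];print(n,round(r['score'],2),np.round(r['rect']),cv2.minAreaRect((np.array([onz(n,p,.02)[:2] for p in c_])*1000).astype(np.float32)))
E
```

```text
clock: 13.3
position: [0.4187, -0.4426, 0.1172]
top 0.67 [356. 237. 383. 258.] ((459.1141052246094, -319.75384521484375), (69.10025024414062, 50.111873626708984), 69.98246002197266)
top 0.52 [406. 259. 426. 280.] ((385.38818359375, -472.8960266113281), (69.23597717285156, 42.195556640625), 24.967403411865234)
top 0.34 [216. 168. 348. 260.] ((585.9055786132812, -47.495819091796875), (179.0922088623047, 475.5860900878906), 24.76653289794922)
scene 0.7 [309. 323. 332. 349.] ((453.5346374511719, -326.8440856933594), (73.05939483642578, 54.09419250488281), 71.10820007324219)
scene 0.68 [305. 373. 345. 409.] ((368.4456481933594, -449.420166015625), (71.73849487304688, 91.90172576904297), 25.137252807617188)
scene 0.64 [276. 350. 301. 368.] ((340.65069580078125, -323.007080078125), (41.10913848876953, 51.90944290161133), 34.79331970214844)
```

View pics/miss2.png

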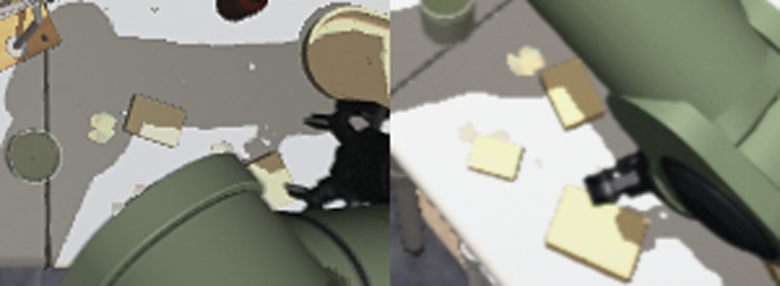

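Run:
```python
from plan import *
s=telemetry.observe();p=np.array(s['position']);Rr=R.from_euler('xyz',s['tool_rot']).as_matrix()
print(p,s['tool_rot'],s['grip_width'],s['clock'])
def pr(p,Rr,l):
    for nm,o in(('tcp',(0,0,0)),('yo+',(0,.05,-.013)),('yo-',(0,-.05,-.013)),('body',(0,0,-.075))):
        print(l,nm,'top crop2.6',(proj('top',p+Rr@np.array(o))-[310,200])*2.6,'scene',(proj('scene',p+Rr@np.array(o))-[250,300])*2.6+[390,0])
pr(p,Rr,'now')
Rq=R.from_euler('xyz',[-3.14,-.348,1.23]).as_matrix();pr(np.array([.4553,-.3331,.0053]),Rq,'miss')
```

```text
[ 0.4169 -0.4405  0.1124] [-3.1392 -0.3481  1.2286] 0.08553052993443017 13.5
now tcp top crop2.6 [273.6646 152.995 ] scene [629.7023 160.3026]
now yo+ top crop2.6 [293.2632 114.1209] scene [679.0211 141.3901]
now yo- top crop2.6 [268.3757 194.7951] scene [585.9732 178.3365]
now body top crop2.6 [317.5401 160.5178] scene [649.7309 156.44  ]
miss tcp top crop2.6 [161.1208 122.9966] scene [575.0256 102.9363]
miss yo+ top crop2.6 [178.4789  87.3466] scene [618.123   86.2818]
miss yo- top crop2.6 [154.6679 160.7087] scene [535.8145 117.6292]
miss body top crop2.6 [194.4495 128.1101] scene [589.0823  96.1244]
```

The tablet hasn't moved, so the fingers closed above it. The tips must sit about 15–18 mm farther back than the stated TCP, which the image also suggests. I'll set the fingers to about 58 mm and feel for the table while straddling the tablet.

```bash
python3 -m inch '[[0.035,0,0.03,0,0,0,0.3],[0.035,0,0.035,0,0,0,0.3],[0,0,0.035,0,0,0,0.3],[0,0,0.02,0,0,0,0.3],[0,0,0,0,0,0,0.3]]' | egrep 'pos|grip|force'
python3 -c "
from plan import *
go(PICK,Rp,'pick')"
```

```text
position: [0.4532, -0.3363, 0.0223]
force: [-0.3, 0.8, -0.2]
grip_width: 0.0598
finger_force: 0.0
pick t 14.0 p0 [ 0.4532 -0.3363  0.0223] target [ 0.4541 -0.3302  0.0024] | now-axes d [-1.1 -1.1 20.7] rotvec [-0.005 -0.001  0.001] | target-axes d [-1.1 -1.2 20.7] grip 0.0598 0.0
```

```bash
python3 -m inch '[[0,0,0.009,0,0,0,0.3],[0,0,0.009,0,0,0,0.3],[0,0,0.003,0,0,0,0.3],[0,0,0,0,0,0,0.3]]' | egrep 'pos|^force'
for i in 1; do python3 -m inch '[[0,0,0.003,0,0,0,0.3],[0,0,0,0,0,0,0.3]]' | egrep 'pos|^force'; done
python3 -m inch '[[0,0,0.003,0,0,0,0.3],[0,0,0,0,0,0,0.3]]' | egrep 'pos|^force'
```

```text
position: [0.4553, -0.3327, 0.0041]
force: [-0.4, 0.1, 0.2]
position: [0.4557, -0.3318, 0.0014]
force: [-0.6, 1.2, 0.6]
position: [0.456, -0.3306, -0.0016]
force: [0.0, 0.2, -0.0]
```

```bash
python3 -m inch '[[0,0,0.003,0,0,0,0.3],[0,0,0,0,0,0,0.3]]' | egrep 'pos|^force'
python3 -m inch '[[0,0,0.003,0,0,0,0.3],[0,0,0,0,0,0,0.3]]' | egrep 'pos|^force'
python3 -m inch '[[0,0,0.002,0,0,0,0.3],[0,0,0,0,0,0,0.3]]' | egrep 'pos|^force'
python3 -c "
from plan import *
a1=grab_frame('top')[200:310,310:460,::-1];b=grab_frame('scene')[310:370,280:360,::-1]
cv2.imwrite('pics/near.png',cv2.resize(b,None,fx=8,fy=8,interpolation=2))
s=telemetry.observe();print(s['grip_width'],s['finger_force'],s['moment'],s['clock'])"
```

```text
position: [0.4564, -0.3296, -0.0045]
force: [-0.8, 0.0, -0.2]
position: [0.4567, -0.3286, -0.0074]
force: [0.1, 0.5, 0.1]
position: [0.4569, -0.3281, -0.0091]
force: [-0.2, 0.5, 1.0]
0.05972646166116263 0.0 [-0.3545  0.0725  0.0445] 15.5
```

View pics/near.png

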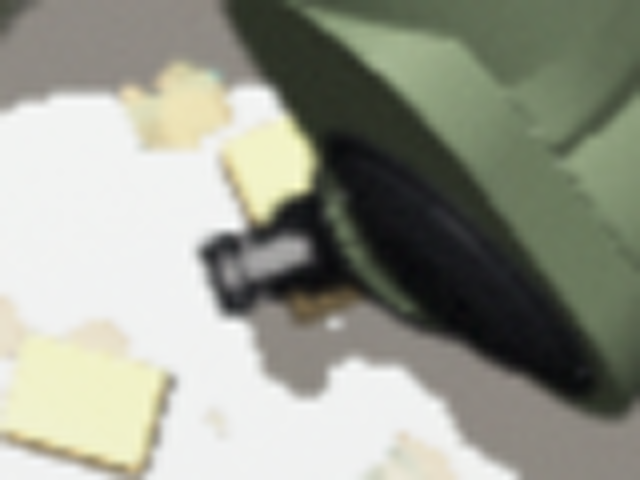

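The near finger at crop (220,275) is beside the tablet's rear half and still casts a separated shadow, so the hand is still above the table. I'll keep feeling downward.

```bash
python3 -m inch '[[0,0,0.003,0,0,0,0.3],[0,0,0,0,0,0,0.3]]' | egrep 'pos|^force'
python3 -m inch '[[0,0,0.002,0,0,0,0.3],[0,0,0,0,0,0,0.3]]' | egrep 'pos|^force'
python3 -m inch '[[0,0,0.002,0,0,0,0.3],[0,0,0,0,0,0,0.3]]' | egrep 'pos|^force'
```

```text
position: [0.4572, -0.327, -0.0121]
force: [-0.9, 0.8, -0.2]
position: [0.4575, -0.3264, -0.0138]
force: [0.1, 0.2, 0.3]
position: [0.4577, -0.3258, -0.0157]
force: [-0.2, -0.2, 0.7]
```

```bash
python3 -m inch '[[0,0,0.002,0,0,0,0.3],[0,0,0,0,0,0,0.3]]' | egrep 'pos|^force'
python3 -m inch '[[0,0,0.002,0,0,0,0.3],[0,0,0,0,0,0,0.3]]' | egrep 'pos|^force'
python3 -m inch '[[0,0,0,0,0,0,0.4],[0,0,0,0,0,0,0.42],[0,0,0,0,0,0,0.45]]' 20| egrep 'pos|force|grip'
```

```text
position: [0.458, -0.3251, -0.0176]
force: [0.2, -0.2, 0.1]
position: [0.4582, -0.3245, -0.0195]
force: [0.6, 0.3, -0.5]
position: [0.4582, -0.3248, -0.0191]
force: [-0.9, -0.1, 3.2]
grip_width: 0.0492
finger_force: 20.5
```

Gripped at 49 mm. The tips really sit about 20 mm behind the reported TCP, so I'll work from the tablet pose relative to the reported tool pose and check it by camera.

```bash
python3 -m inch '[[0,0,0,0,0,0,1],[0,0,0,0,0,0,1],[0,0,0,0,0,0,1]]' 40| egrep 'pos|rot|force|grip'
cat >> plan.py <<'E'
TAB=np.array([.459,-.3203,.01])
PK=np.array([.4582,-.3248,-.0191]);RK=R.from_euler('xyz',[-3.14,-.348,1.23]).as_matrix()
TtK=RK.T@(TAB-PK)
Rm=toolR(X,Z,T)
E
python3 -m inch '[[0.015,0,-0.02,0,0,0,1],[0.015,0,-0.045,0,0,0,1],[0.015,0,-0.045,0,0,0,1],[0.015,0,-0.045,0,0,0,1],[0.015,0,-0.045,0,0,0,1]]'| egrep 'pos|rot|force|grip'
python3 -c "
from plan import *
print('Tt',TtK)
go(M-.075*X+.012*Z-Rm@TtK,Rm,'premouth')
"
```

```text
position: [0.4582, -0.3248, -0.019]
tool_rot: [-3.14, -0.348, 1.23]
force: [-1.8, -0.1, 5.7]
grip_width: 0.0484
finger_force: 40.4
position: [0.4589, -0.3225, 0.1962]
tool_rot: [-3.14, -0.348, 1.23]
force: [1.0, 0.5, -1.2]
grip_width: 0.0486
finger_force: 42.0
Tt [ 0.0142 -0.0008 -0.0258]
premouth t 17.6 p0 [ 0.4589 -0.3225  0.1962] target [ 0.6518 -0.2214  0.3435] | now-axes d [200.4 147.9 -84.3] rotvec [-0.002 -0.662 -0.783] | target-axes d [ -39.2  217.4 -142.5] grip 0.0486 42.0
```

```bash
python3 -m inch '[[0,0,0,0,-0.0946,-0.1119,1],[0,0,0,0,-0.0946,-0.1119,1],[0,0,0,0,-0.0946,-0.1119,1],[0,0,0,0,-0.0946,-0.1119,1],[0,0,0,0,-0.0946,-0.1119,1]]'| egrep 'pos|rot|grip'
python3 -m inch '[[0,0,0,0,-0.0946,-0.1119,1],[0,0,0,0,-0.0946,-0.1119,1],[-0.0145,0,-0.04,0,0,0,1],[-0.0145,0,-0.04,0,0,0,1],[-0.0145,0,-0.04,0,0,0,1]]'| egrep 'pos|rot|grip'
python3 -c "
from plan import *
go(M-.095*X+.04*Z-Rm@TtK,Rm,'premouth')
"
```

```text
position: [0.4598, -0.3225, 0.1947]
tool_rot: [3.086, 0.156, 1.779]
grip_width: 0.0484
position: [0.4589, -0.3223, 0.3233]
tool_rot: [-3.139, 0.348, 2.0]
grip_width: 0.0485
premouth t 18.6 p0 [ 0.4589 -0.3223  0.3233] target [ 0.6507 -0.2189  0.3778] | now-axes d [ -5.2 217.3 -56.6] rotvec [-0.002 -0.001  0.001] | target-axes d [ -5.1 217.4 -56.2] grip 0.0485 42.0
```

```bash
python3 -m inch '[[0,0.03,-0.019,0,0,0,1],[0,0.03,-0.019,0,0,0,1],[0,0.03,-0.018,0,0,0,1],[0,0.042,0,0,0,0,1],[0,0.042,0,0,0,0,1]]'| egrep 'pos|rot|grip'
python3 -m inch '[[-0.005,0.042,0,0,0,0,1],[0,0,0,0,0,0,1]]'| egrep 'pos|rot|grip'
python3 - <<'E'
from plan import *
s=telemetry.observe();Rr=R.from_euler('xyz',s['tool_rot']).as_matrix();e=np.array(s['position'])+Rr@TtK
go(M-.095*X+.04*Z-Rm@TtK,Rm)
F=np.c_[X,y,Z]
print('expected tablet',e,'chute frame',F.T@(e-M))
lm={}
for n in('top','scene'):
    im=grab_frame(n);cv2.imwrite(f'pics/m_{n}.png',im[:,:,::-1])
    print(n,'exp',proj(n,e))
    for l in('tablet_center',):
        for r in landmark_of(l,n)[:5]:print(l,np.round(r['xy'],1),round(r['score'],2))
    for r in outline_of('tablet',n)[:5]:print('out',np.round(r['rect']),round(r['score'],2), np.argwhere(r['region']).mean(0)[::-1])
a1=cv2.imread('pics/m_top.png')[140:240,270:370];b=cv2.imread('pics/m_scene.png')[150:250,280:380]
o=[]
for n,img,off in(('top',a1,(270,140)),('scene',b,(280,150))):
    g=cv2.resize(img,None,fx=4,fy=4,interpolation=2)
    q=[tuple(int(v) for v in (proj(n,e+F@np.array([i*.035,j*.025,k*.01]))-off+.5)*4) for i,j,k in((1,1,1),(1,-1,1),(-1,-1,1),(-1,1,1),(1,1,-1),(1,-1,-1),(-1,-1,-1),(-1,1,-1))]
    for i in range(4):cv2.line(g,q[i],q[(i+1)%4],(0,0,255),1);cv2.line(g,q[4+i],q[4+(i+1)%4],(255,0,0),1)
    o.append(g)
cv2.imwrite('pics/m_ov.png',np.hstack(o))
E
```

```text
position: [0.6114, -0.2314, 0.3746]
tool_rot: [-3.141, 0.348, 2.0]
grip_width: 0.0487
position: [0.6542, -0.216, 0.374]
tool_rot: [-3.138, 0.348, 2.006]
grip_width: 0.0483
 t 19.3 p0 [ 0.6542 -0.216   0.374 ] target [ 0.6507 -0.2189  0.3778] | now-axes d [-2.4 -4.4 -3.2] rotvec [-0.001 -0.001  0.006] | target-axes d [-2.4 -4.4 -3.2] grip 0.0483 42.0
expected tablet [ 0.6442 -0.1963  0.3934] chute frame [-0.0917 -0.0044  0.0378]
top exp [351.1533 164.3379]
tablet_center [410.9 270.9] 0.95
tablet_center [368.9 280.2] 0.75
out [393. 262. 425. 289.] 0.93 [407.5406 272.2587]
out [360. 269. 378. 288.] 0.67 [369.1613 279.5806]
scene exp [345.6119 190.4568]
tablet_center [346.4 191.3] 0.74
tablet_center [326.8 393.8] 0.7
tablet_center [291.1 359.6] 0.5
out [307. 373. 348. 408.] 0.73 [328.7662 389.2561]
out [280. 353. 298. 366.] 0.58 [289.6024 360.6948]
```

View pics/m_ov.png

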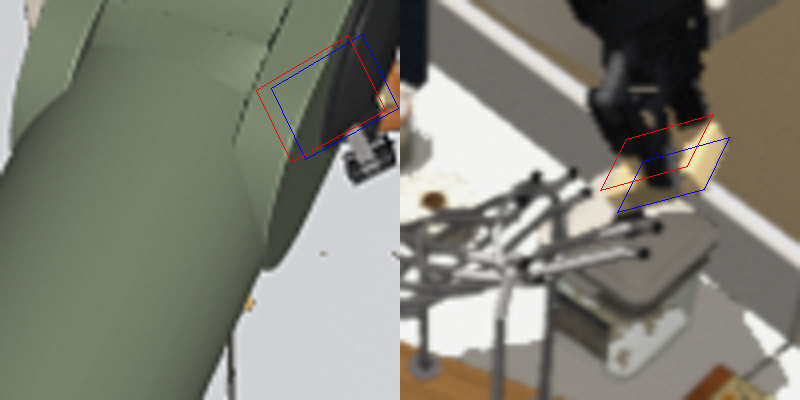

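The picture (right half) shows the tablet in the gripper at about (660,170), right on the predicted outline and uphill of the lower rod ends at (655,230). The arm hides it in the top view. Now I'll line it up and tuck it in.

```bash
python3 -m inch '[[-0.0045,-0.0022,0.0115,0,0,0.005,1],[-0.0045,-0.0022,0.0115,0,0,0,1],[0.0188,0,0.0068,0,0,0,1],[0.0188,0,0.0068,0,0,0,1],[0,0,0,0,0,0,1]]'| egrep 'pos|rot|grip|^force'
cat > cf.py <<'E'
from plan import *
s=telemetry.observe();Rr=R.from_euler('xyz',s['tool_rot']).as_matrix();e=np.array(s['position'])+Rr@TtK
F=np.c_[X,y,Z];print('chute frame mm',F.T@(e-M)*1000,'rot',R.from_matrix(Rr.T@Rm).as_rotvec(),'t',s['clock'],s['force'])
E
python3 cf.py
```

```text
position: [0.6391, -0.207, 0.3294]
tool_rot: [-3.139, 0.346, 1.996]
force: [0.0, -0.4, -0.4]
grip_width: 0.0483
chute frame mm [-51.9657   5.3947  12.95  ] rot [-0.0032 -0.003  -0.0028] t 20.1 [ 0.0419 -0.4129 -0.3584]
```

```bash
python3 -m inch '[[0,0.0054,0,0,0,0,1],[0,0,0,0,0,0,1]]'| egrep '^force'
python3 cf.py
python3 - <<'E'
from plan import *
s=telemetry.observe();Rr=R.from_euler('xyz',s['tool_rot']).as_matrix();e=np.array(s['position'])+Rr@TtK
for n in('scene','top'):
    grab_frame(n);print(n,'exp',proj(n,e),proj(n,e+.01*y)-proj(n,e),proj(n,e+.01*X)-proj(n,e),[(np.round(r['xy'],1),round(r['score'],2)) for l in('tablet_center','chute_mouth','chute_lip') for r in landmark_of(l,n)[:3]])
E
```

```text
force: [0.6, 0.8, 0.2]
chute frame mm [-55.4829  -0.8753  13.5123] rot [-0.001  -0.0001 -0.0045] t 20.3 [0.5617 0.7911 0.2307]
scene exp [339.2047 200.9953] [-1.2937  2.568 ] [-2.9506  0.7651] [(array([292.1, 359.6]), 0.81), (array([326.2, 389.4]), 0.67), (array([341.7, 202.6]), 0.56), (array([326. , 207.6]), 0.91), (array([310.8, 202.7]), 0.75), (array([384.1, 331.7]), 0.19)]
top exp [344.5094 171.4885] [1.6911 3.4891] [-3.0992  1.7678] [(array([411.1, 272.4]), 0.78), (array([370.4, 282.1]), 0.71), (array([347.9, 172.8]), 0.41), (array([244.7, 227.7]), 0.33)]
```

```bash
python3 cf.py; python3 -m inch '[[0,0,0,0,0,0,1]]'| egrep '^force'; python3 cf.py
python3 - <<'E'
from plan import *
n='scene';im=grab_frame(n);cv2.imwrite('pics/n_scene.png',im[:,:,::-1])
s=telemetry.observe();Rr=R.from_euler('xyz',s['tool_rot']).as_matrix();e=np.array(s['position'])+Rr@TtK
off=(285,155);g=cv2.resize(im[155:240,285:385,::-1],None,fx=7,fy=7,interpolation=2);F=np.c_[X,y,Z]
q=[tuple(int(v) for v in (proj(n,e+F@np.array([i*.035,j*.025,k*.01]))-off+.5)*7) for i,j,k in((1,1,1),(1,-1,1),(-1,-1,1),(-1,1,1),(1,1,-1),(1,-1,-1),(-1,-1,-1),(-1,1,-1))]
for i in range(4):cv2.line(g,q[i],q[(i+1)%4],(0,0,255),1);cv2.line(g,q[4+i],q[4+(i+1)%4],(255,0,0),1)
T2=lambda p:tuple(int(v) for v in (proj(n,p)-off+.5)*7)
for j in(1,-1):cv2.line(g,T2(M-.047*X+j*.013*y-.014*Z),T2(M+.06*X+j*.013*y-.014*Z),(0,255,0),1)
cv2.imwrite('pics/n_ov.png',g)
E
```

```text
chute frame mm [-54.8198  -0.2309  13.7354] rot [-0.0014 -0.0007 -0.0046] t 20.7 [-1.0267 -0.1858 -0.6995]
force: [-0.4, -0.0, -0.5]
chute frame mm [-54.7531  -0.281   13.7854] rot [-0.0014 -0.0008 -0.0045] t 20.8 [-0.4114 -0.0435 -0.5142]
```

View pics/n_ov.png

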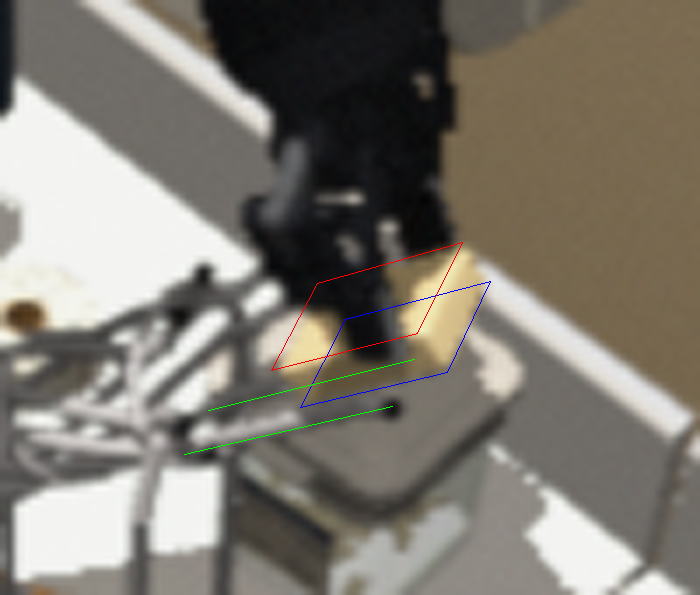

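The tablet sits on the predicted outline to within about 4 mm, with its bottom edge near (305,395)–(440,362) just above the lower rods. I'll slide it in gently while watching the force.

```bash
python3 -m inch '[[0.0094,0,0.0034,0,0,0.004,1],[0.0094,0,0.0034,0,0,0,1],[0.0094,0,0.0034,0,0,0,1],[0,0,0,0,0,0,1]]'| egrep '^force'; python3 cf.py
python3 -m inch '[[0.0094,0,0.0034,0,0,0,1],[0.0047,0,0.0017,0,0,0,1],[0,0,0,0,0,0,1]]'| egrep '^force'; python3 cf.py
```

```text
force: [0.2, -0.2, -0.6]
chute frame mm [-22.4671  -0.9126  14.0751] rot [-0.002  -0.002  -0.0064] t 21.25 [ 0.2287 -0.2131 -0.6219]
force: [0.1, -0.1, -0.9]
chute frame mm [-8.7467 -0.8256 13.9848] rot [-0.0017 -0.0012 -0.0075] t 21.55 [ 0.0937 -0.0817 -0.9132]
```

```bash
python3 -m inch '[[0.0045,-0.0004,0.0016,0,0,-0.007,1],[0.0045,-0.0004,0.0016,0,0,0,1],[0,0,0,0,0,0,1]]'| egrep '^force'; python3 cf.py
python3 -m inch '[[-0.0014,0,0.0038,0,0,0,1],[-0.0014,0,0.0038,0,0,0,1],[0,0,0,0,0,0,1]]'| egrep '^force'; python3 cf.py
python3 -m inch '[[-0.0007,0,0.0019,0,0,0,1],[0,0,0,0,0,0,1]]'| egrep '^force'; python3 cf.py
```

```text
force: [-0.7, 0.0, -0.2]
chute frame mm [ 0.5653  0.2143 13.9788] rot [-0.0017 -0.0012 -0.0009] t 21.85 [-0.7436  0.0114 -0.1955]
force: [-0.3, 0.4, 0.2]
chute frame mm [-0.3055  0.545   5.22  ] rot [-0.0022 -0.0007 -0.0019] t 22.15 [-0.3203  0.3707  0.1547]
force: [-6.1, 6.3, 10.4]
chute frame mm [-0.3643  0.0399  4.3151] rot [-0.001  -0.0014 -0.0016] t 22.35 [-6.1057  6.2819 10.3869]
```

Contact with the rods: about 13 N along the chute normal, front end tucked under the lip. I'll ease off and let go.

```bash
python3 -m inch '[[0.0002,0,-0.0006,0,0,0,1],[0,0,0,0,0,0,0],[0,0,0,0,0,0,0],[0,0,0,0,0,0,0],[0,0,0,0,0,0,0]]'| egrep '^force|grip|pos'
python3 -m inch '[[0,0,0,0,0,0,0],[0,0,0,0,0,0,0],[-0.01,0,-0.03,0,0,0,0],[-0.01,0,-0.04,0,0,0,0],[-0.01,0,-0.04,0,0,0,0]]'| egrep '^force|grip|pos'
python3 - <<'E'
from plan import *
for n in('scene','top'):
    im=grab_frame(n);print(n,'C',proj(n,C),'M',proj(n,M),[(l,np.round(r['xy'],1).tolist(),round(r['score'],2)) for l in('tablet_center','tablet') for r in landmark_of(l,n)[:4]])
    for r in outline_of('tablet',n)[:5]:print('out',np.round(r['rect']),round(r['score'],2))
print(telemetry.observe()['clock'])
E
```

```text
position: [0.6297, -0.1738, 0.2896]
force: [-0.3, -0.1, 0.7]
grip_width: 0.0854
position: [0.6255, -0.1652, 0.4046]
force: [-0.4, 0.3, 0.3]
grip_width: 0.0856
scene C [245.812  228.7205] M [325.915  208.8185] [('tablet_center', [326.7, 386.7], 0.79), ('tablet_center', [289.4, 359.5], 0.58), ('tablet_center', [245.2, 225.6], 0.57), ('tablet_center', [324.9, 208.6], 0.24), ('tablet', [325.6, 393.0], 0.88), ('tablet', [288.9, 362.6], 0.83), ('tablet', [242.7, 223.7], 0.67)]
out [307. 374. 348. 411.] 0.93
out [276. 352. 298. 370.] 0.64
top C [245.6432 228.9114] M [330.3887 180.8068] [('tablet_center', [407.9, 270.4], 0.86), ('tablet_center', [372.2, 279.5], 0.74), ('tablet', [407.6, 273.0], 0.93), ('tablet', [364.6, 277.6], 0.46)]
out [394. 260. 426. 288.] 0.88
out [358. 269. 380. 288.] 0.75
23.75
```

The tablet has slid through. The network finds it at (245.2,225.6) in the scene view, against a predicted catch of (245.8,228.7). Next are the catch grasp geometry and a colour check of the flower side.

```bash
cat >> plan.py <<'E'
Rc=toolR(X,Z,0);F=np.c_[X,y,Z]
PC=C+.012*X-.0314*Z
E
python3 - <<'E'
from plan import *
im=cv2.imread('pics/raw_scene.png');new=grab_frame('scene')[:,:,::-1]
for nm,i in(('before',im),('after',new)):
    p=i[221:231,238:252].reshape(-1,3).astype(int);pu=(p[:,0]>p[:,1]+15)&(p[:,2]>p[:,1]+5);print(nm,'mean bgr',p.mean(0),'purple px',pu.sum())
s=telemetry.observe();print('tcp in mouth frame',F.T@(np.array(s['position'])-M)*1000,'in catch',F.T@(np.array(s['position'])-C)*1000)
go(PC+.13*Z,Rc,'pre');print(PC)
E
```

```text
before mean bgr [131.7    164.7071 186.7714] purple px 0
after mean bgr [105.2357 124.9214 141.9   ] purple px 8
tcp in mouth frame [-69.8956  -0.4287  67.8659] in catch [-421.2977   -0.4287   67.5236]
pre t 23.8 p0 [ 0.6257 -0.1652  0.4025] target [0.4792 0.1548 0.1477] | now-axes d [417.7  -0.6 119.5] rotvec [-0.003 -0.35  -0.001] | target-axes d [433.3  -0.4 -31.1] grip 0.0856 0.0
[0.5139 0.0788 0.0482]
```

```bash
python3 -m inch '[[-0.01,0,-0.03,0,0,0,0],[0,0,-0.01,0,-0.1167,0,0],[0,0,0,0,-0.1167,0,0],[0,0,0,0,-0.1167,0,0],[0,0,0,0,0,0,0]]'| egrep 'pos|rot'
python3 -c "
from plan import *
go(PC+.13*Z,Rc,'pre')"
```

```text
position: [0.6246, -0.1568, 0.4415]
tool_rot: [-3.135, 0.696, 2.008]
pre t 24.3 p0 [ 0.6246 -0.1568  0.4415] target [0.4792 0.1548 0.1477] | now-axes d [452.2   0.2   4.8] rotvec [-0.001 -0.002  0.007] | target-axes d [452.2  -2.9   4. ] grip 0.0855 0.0
```

```bash
python3 -m inch '[[0.045,0,0,0,0,0.006,0],[0.045,0,0,0,0,0,0],[0.045,0,0,0,0,0,0],[0.045,0,0,0,0,0,0],[0.045,0,0,0,0,0,0]]'| egrep 'pos|rot|^force'
python3 -m inch '[[0.045,0,0,0,0,0,0],[0.045,0,0,0,0,0,0],[0.045,0,0,0,0,0,0],[0.045,0,0,0,0,0,0],[0.045,0,0,0,0,0,0]]'| egrep 'pos|rot|^force'
python3 -m inch '[[0,0,0,0,0,0,0],[0,0,0,0,0,0,0]]'| egrep 'pos|rot|^force'
python3 - <<'E'
from plan import *
go(PC+.13*Z,Rc,'pre');go(PC,Rc,'pc')
for n in('scene','top'):
    grab_frame(n);print(n,proj(n,C),(proj(n,C+.01*y)-proj(n,C)),[(np.round(r['xy'],1).tolist(),round(r['score'],2)) for r in landmark_of('tablet_center',n)[:4]])
E
```

```text
position: [0.5528, -0.0027, 0.2988]
tool_rot: [3.138, 0.693, 1.989]
force: [2.2, 0.8, -0.3]
position: [0.4825, 0.1554, 0.1547]
tool_rot: [3.139, 0.693, 1.99]
force: [-0.0, 1.3, 0.2]
position: [0.4832, 0.1543, 0.156]
tool_rot: [3.14, 0.694, 1.991]
force: [-0.0, -0.1, 0.0]
pre t 25.5 p0 [0.4832 0.1543 0.156 ] target [0.4792 0.1548 0.1477] | now-axes d [ 6.9 -3.4  5. ] rotvec [-0.003 -0.004 -0.006] | target-axes d [ 6.9 -3.4  5. ] grip 0.0852 0.0
pc t 25.5 p0 [0.4832 0.1543 0.156 ] target [0.5139 0.0788 0.0482] | now-axes d [  6.4  -3.  135. ] rotvec [-0.003 -0.004 -0.006] | target-axes d [  6.9  -3.4 135. ] grip 0.0852 0.0
scene [245.812  228.7205] [-1.4152  2.1432] [([290.8, 360.4], 0.84), ([326.8, 388.2], 0.79), ([245.1, 229.4], 0.51)]
top [245.6432 228.9114] [1.2406 2.8326] [([409.7, 275.6], 0.98), ([367.1, 279.2], 0.64)]
```

```bash
python3 -m inch '[[0.0065,-0.0032,0.03,0,0,-0.006,0],[0,0,0.04,0,0,0,0],[0,0,0.03,0,0,0,0],[0,0,0,0,0,0,0]]'| egrep 'pos|rot|^force'
python3 -m inch '[[0,0,0.01,0,0,0,0],[0,0,0.01,0,0,0,0],[0,0,0,0,0,0,0]]'| egrep 'pos|rot|^force'
python3 -m inch '[[0,0,0.007,0,0,0,0],[0,0,0.007,0,0,0,0],[0,0,0,0,0,0,0]]'| egrep 'pos|rot|^force'
python3 -c "
from plan import *
go(PC,Rc,'pc')"
```

```text
position: [0.5041, 0.096, 0.0741]
tool_rot: [-3.137, 0.694, 1.995]
force: [0.2, -0.2, 1.0]
position: [0.5098, 0.0874, 0.0595]
tool_rot: [-3.14, 0.693, 1.997]
force: [0.2, -1.4, 0.4]
position: [0.5133, 0.0792, 0.0486]
tool_rot: [-3.139, 0.694, 1.998]
force: [0.6, 0.7, -0.3]
pc t 26.7 p0 [0.5133 0.0792 0.0486] target [0.5139 0.0788 0.0482] | now-axes d [-0.2  0.3  0.7] rotvec [-0.003 -0.005 -0.001] | target-axes d [-0.2  0.3  0.7] grip 0.0855 0.0
```

Now I'll close, gently at first.

```bash
python3 -m inch '[[0,0,0,0,0,0,0.2],[0,0,0,0,0,0,0.35],[0,0,0,0,0,0,0.42],[0,0,0,0,0,0,0.5],[0,0,0,0,0,0,0.6]]' 25| egrep 'pos|force|grip'
python3 -m inch '[[0,0,0,0,0,0,1],[0,0,0,0,0,0,1]]' 40| egrep 'pos|rot|force|grip'
```

```text
position: [0.5134, 0.0801, 0.0492]
force: [-1.8, 2.4, 4.9]
grip_width: 0.0492
finger_force: 24.7
position: [0.5134, 0.0802, 0.0493]
tool_rot: [-3.14, 0.693, 1.998]
force: [-3.5, 4.7, 7.4]
grip_width: 0.0492
finger_force: 39.6
```

Gripped. The stop and the overhead rods leave only 65 mm, so I'll tip the front up about 25°, slip it over the stop top and then lift.

```bash
python3 -m inch '[[-0.001,0,-0.003,0,0,0,1],[0.0023,0,-0.0091,0,0.109,0,1],[0.0033,0,-0.0088,0,0.109,0,1]]' 50| egrep 'pos|rot|force|grip'
python3 -m inch '[[0.0042,0,-0.0084,0,0.109,0,1],[0.0051,0,-0.0079,0,0.109,0,1],[0,0,0,0,0,0,1]]'| egrep 'pos|rot|force|grip'
cat > cc.py <<'E'
from plan import *
s=telemetry.observe();Rr=R.from_euler('xyz',s['tool_rot']).as_matrix();print('tcp in catch frame',F.T@(np.array(s['position'])-C)*1000,'rot from Rc',R.from_matrix(Rc.T@Rr).as_rotvec(),s['clock'])
E
python3 cc.py
```

```text
position: [0.5064, 0.0953, 0.0629]
tool_rot: [-3.139, 0.474, 2.001]
force: [-0.0, -0.7, -1.8]
grip_width: 0.0478
finger_force: 54.5
position: [0.5021, 0.106, 0.0766]
tool_rot: [3.138, 0.253, 1.989]
force: [0.8, -0.5, 0.2]
grip_width: 0.0484
finger_force: 54.5
tcp in catch frame [16.4894 -0.5948  9.4401] rot from Rc [0.0008 0.4451 0.0095] 28.0
```

```bash
python3 -m inch '[[0.0086,0,0.0041,0,0,0,1],[0.0086,0,0.0041,0,0,0,1],[0,0,0,0,0,0,1]]'| egrep '^force|grip'
python3 cc.py
python3 -m inch '[[0.005,0,-0.007,0,0,0,1],[0.01,0,-0.018,0,0,0,1],[0.013,0,-0.027,0,0,0,1],[0.013,0,-0.027,0,0,0,1]]'| egrep 'pos|rot|^force|grip'
python3 - <<'E'
from plan import *
rot=lambda d:toolR(np.array([np.cos(np.radians(d)),np.sin(np.radians(d)),0]),up,0)
np.set_printoptions(precision=4,suppress=True)
for n in('scene','top'):
    grab_frame(n)
    for l,z in(('scale_pan',.025),('scale',0)):
        r=landmark_of(l,n)
        if r:print(n,l,onz(n,r[0]['xy'],z),round(r[0]['score'],2))
    im=grab_frame(n)
    r=outline_of('scale',n)
    if r: print(np.round(r[0]['rect']))
PAN=np.array([.471,.381,.025])
# tablet centre in tool: x -12, z about -31 behind
go(PAN+up*.2,rot(114.5),'over pan')
E
```

```text
force: [-0.9, 0.7, -0.4]
grip_width: 0.0483
tcp in catch frame [42.589   0.5875  9.4674] rot from Rc [ 0.0032  0.439  -0.0042] 28.3
position: [0.469, 0.177, 0.1286]
tool_rot: [-3.139, 0.259, 1.998]
force: [-0.3, 0.7, -0.6]
grip_width: 0.0484
scene scale_pan [0.4692 0.3772 0.025 ] 0.85
scene scale [0.4408 0.377  0.    ] 0.77
[154. 182. 214. 226.]
[141. 216. 184. 229.]
over pan t 29.2 p0 [0.4697 0.1755 0.1274] target [0.471 0.381 0.225] | now-axes d [ 155.6   85.7 -142.2] rotvec [-0.002  0.258 -0.002] | target-axes d [186.5  86.4 -97.6] grip 0.0484 54.5
```

The tablet is free of the chute. Now I'll level it and carry it over the pan centre at about (0.471, 0.379).

```bash
python3 -m inch '[[0.01,0,-0.02,0,0.129,0,1],[0.01,0,-0.02,0,0.129,0,1],[0,0,0,0,0,0,1]]'| egrep 'pos|rot|grip'
python3 -m inch '[[0.036,0.0171,0.005,0,0,0,1],[0.036,0.0171,0.005,0,0,0,1],[0.036,0.0171,0.005,0,0,0,1],[0.036,0.0171,0.005,0,0,0,1],[0.036,0.0171,0.005,0,0,0,1]]'| egrep 'pos|rot|grip'
python3 -m inch '[[0,0,0,0,0,0,1],[0,0,0,0,0,0,1]]'| egrep 'pos|rot|grip'
python3 - <<'E'
from plan import *
rot=lambda d:toolR(np.array([np.cos(np.radians(d)),np.sin(np.radians(d)),0]),up,0)
go(np.array([.466,.390,.03]),rot(114.5),'over pan')
s=telemetry.observe();Rr=R.from_euler('xyz',s['tool_rot']).as_matrix();e=np.array(s['position'])+Rr@np.array([-.012,0,-.031])
for n in('scene','top'):
    im=grab_frame(n);cv2.imwrite(f'pics/pan_{n}.png',im[:,:,::-1]);print(n,'exp',proj(n,e),[(l,np.round(r['xy'],1).tolist(),round(r['score'],2)) for l in('tablet_center','scale_pan') for r in landmark_of(l,n)[:4]])
E
```

```text
position: [0.4609, 0.1987, 0.1656]
tool_rot: [3.138, -0.006, 1.99]
grip_width: 0.048
position: [0.4616, 0.4015, 0.1369]
tool_rot: [-3.14, 0.001, 1.997]
grip_width: 0.0484
position: [0.4615, 0.4002, 0.1368]
tool_rot: [-3.139, 0.002, 1.998]
grip_width: 0.0484
over pan t 30.2 p0 [0.4615 0.4002 0.1368] target [0.466 0.39  0.03 ] | now-axes d [-11.    0.2 106.8] rotvec [-0.003  0.002 -0.   ] | target-axes d [-11.2  -0.1 106.8] grip 0.0484 54.5
scene exp [182.0371 168.9577] [('tablet_center', [291.6, 360.6], 0.84), ('tablet_center', [326.3, 390.1], 0.8), ('tablet_center', [183.6, 170.5], 0.7), ('scale_pan', [190.8, 197.8], 0.98)]
top exp [141.9349 240.3509] [('tablet_center', [411.6, 273.4], 0.81), ('tablet_center', [142.3, 239.1], 0.74), ('tablet_center', [367.3, 282.5], 0.5), ('tablet_center', [314.0, 186.0], 0.48), ('scale_pan', [159.7, 239.3], 0.69)]
```

```bash
python3 -m inch '[[-0.011,0,0.03,0,0,0,1],[0,0,0.04,0,0,0,1],[0,0,0.035,0,0,0,1],[0,0,0.01,0,0,0,1],[0,0,0,0,0,0,1]]'| egrep 'pos|^force'
python3 -m inch '[[0,0,0.004,0,0,0,1],[0,0,0.002,0,0,0,1],[0,0,0,0,0,0,1]]'| egrep 'pos|^force'
python3 -m inch '[[0,0,0.002,0,0,0,1],[0,0,0,0,0,0,1]]'| egrep 'pos|^force'
python3 -m inch '[[0,0,0.0015,0,0,0,1],[0,0,0,0,0,0,1]]'| egrep 'pos|^force'
```

```text
position: [0.4662, 0.3895, 0.0226]
force: [0.1, -1.0, -0.8]
position: [0.4667, 0.3907, 0.018]
force: [-0.4, -0.7, 0.3]
position: [0.4664, 0.3904, 0.0154]
force: [0.3, 0.2, 0.1]
position: [0.4663, 0.3902, 0.0135]
force: [0.6, -0.1, -0.4]
```

```bash
python3 -m inch '[[0,0,0.002,0,0,0,1],[0,0,0.002,0,0,0,1],[0,0,0,0,0,0,1]]'| egrep 'pos|^force'
python3 -m inch '[[0,0,0.0015,0,0,0,1],[0,0,0,0,0,0,1]]'| egrep 'pos|^force'
python3 -m inch '[[0,0,0.0015,0,0,0,1],[0,0,0,0,0,0,1]]'| egrep 'pos|^force'
```

```text
position: [0.4662, 0.3901, 0.0093]
force: [0.1, -0.3, -1.0]
position: [0.4663, 0.3902, 0.008]
force: [-0.5, -1.3, -0.3]
position: [0.4663, 0.3902, 0.0065]
force: [0.1, 0.3, -0.9]
```

```bash
python3 -m inch '[[0,0,0.001,0,0,0,1],[0,0,0,0,0,0,1]]'| egrep 'pos|^force'
python3 -m inch '[[0,0,0.001,0,0,0,1],[0,0,0,0,0,0,1]]'| egrep 'pos|^force'
python3 -m inch '[[0,0,0.001,0,0,0,1],[0,0,0,0,0,0,1]]'| egrep 'pos|^force'
```

```text
position: [0.4663, 0.3902, 0.0056]
force: [0.2, 0.1, -1.6]
position: [0.4663, 0.3903, 0.0045]
force: [-0.6, 0.0, -1.0]
position: [0.4663, 0.3902, 0.0035]
force: [0.4, 0.1, -1.2]
```

```bash
python3 -m inch '[[0,0,0.001,0,0,0,1],[0,0,0,0,0,0,1]]'| egrep 'pos|^force'
python3 -m inch '[[0,0,0.001,0,0,0,1],[0,0,0,0,0,0,1]]'| egrep 'pos|^force'
```

```text
position: [0.4664, 0.3903, 0.0026]
force: [0.4, -0.1, -0.2]
position: [0.4666, 0.3902, 0.002]
force: [-1.8, -1.5, 9.1]
```

```bash
python3 -m inch '[[0,0,0.001,0,0,0,1],[0,0,0,0,0,0,1]]'| egrep 'pos|^force'
```

```text
position: [0.4667, 0.3902, 0.0018]
force: [-5.2, -5.1, 21.8]
```

Contact with the pan. I'll ease off, then open gradually and go straight up.

```bash
python3 -m inch '[[0,0,-0.0017,0,0,0,1],[0,0,0,0,0,0,1]]' 20| egrep 'pos|force'
python3 -m inch '[[0,0,0,0,0,0,0.35],[0,0,0,0,0,0,0.3],[0,0,0,0,0,0,0.2],[0,0,0,0,0,0,0.1],[0,0,0,0,0,0,0]]'| egrep 'pos|force|grip'
python3 -m inch '[[0,0,-0.01,0,0,0,0],[0,0,-0.02,0,0,0,0],[0,0,-0.04,0,0,0,0],[0,0,-0.045,0,0,0,0],[0,0,-0.045,0,0,0,0]]'| egrep 'pos|force|grip'
python3 -m inch '[[0,-0.045,-0.02,0,0,0,0],[0,-0.045,0,0,0,0,0],[0,-0.045,0,0,0,0,0],[0,0,0,0,0,0,0]]'| egrep 'pos|^force'
python3 - <<'E'
from plan import *
for n in('scene','top'):
    im=grab_frame(n);cv2.imwrite(f'pics/end_{n}.png',im[:,:,::-1])
    for l,z in(('tablet_center',.035),('scale_pan',.025),('scale',0),('oil_bottle',0),('grey_tin',0),('candle_jar',0),('label_roll',0)):
        print(n,l,[(np.round(onz(n,r['xy'],z)[:2],3).tolist(),round(r['score'],2)) for r in landmark_of(l,n)[:4]])
    q=proj(n,[.471,.379,.045]).astype(int);p=im[q[1]-8:q[1]+9,q[0]-11:q[0]+12].reshape(-1,3).astype(int)
    print('purple',((p[:,2]>p[:,1]+15)&(p[:,0]>p[:,1]+5)).sum(),p.mean(0),len(p))
    r=[cv2.minAreaRect((np.array([onz(n,v,.045)[:2] for v in np.argwhere(o['region'])[:,::-1]])*1000).astype(np.float32)) for o in outline_of('tablet',n) if o['region'].any()];print(r)
    r=outline_of('scale',n)
    if r: print('scale',cv2.minAreaRect((np.array([onz(n,v,.015)[:2] for v in np.argwhere(r[0]['region'])[:,::-1]])*1000).astype(np.float32)))
s=telemetry.observe();print(s['clock'],s['force'])
E
```

```text
position: [0.4665, 0.3904, 0.0026]
force: [-0.0, -1.0, 1.0]
finger_force: 54.6
position: [0.4664, 0.3902, 0.0023]
force: [-0.2, -0.4, -0.1]
grip_width: 0.0849
finger_force: 0.0
position: [0.4665, 0.3898, 0.1647]
force: [1.1, 0.7, 0.2]
grip_width: 0.0852
finger_force: 0.0
position: [0.3392, 0.3324, 0.183]
force: [0.6, 0.8, 0.2]
scene tablet_center [([0.337, -0.327], 0.71), ([0.358, -0.446], 0.64), ([0.467, 0.365], 0.57)]
scene scale_pan [([0.463, 0.369], 0.72)]
scene scale [([0.446, 0.385], 0.81), ([0.652, 0.115], 0.27)]
scene oil_bottle [([0.614, -0.435], 0.8)]
scene grey_tin [([0.39, -0.009], 0.68)]
scene candle_jar [([0.41, -0.161], 0.88)]
scene label_roll [([0.732, 0.124], 0.81)]
purple 10 [181.6829 173.4169 150.6496] 391
[((362.2890930175781, -453.4372253417969), (72.26213073730469, 90.14562225341797), 25.309377670288086), ((335.4717102050781, -331.3724670410156), (42.03566360473633, 51.39838409423828), 34.780826568603516), ((464.3941650390625, 373.5183410644531), (57.947025299072266, 78.88738250732422), 25.941360473632812)]
scale ((447.0770263671875, 382.6556396484375), (161.70663452148438, 206.21710205078125), 84.30638885498047)
top tablet_center [([0.367, -0.438], 0.78), ([0.462, 0.376], 0.65)]
top scale_pan [([0.467, 0.379], 0.83)]
top scale [([0.456, 0.377], 0.72)]
top oil_bottle [([0.617, -0.45], 0.75)]
top grey_tin [([0.389, -0.025], 0.85)]
top candle_jar [([0.423, -0.161], 0.55)]
top label_roll [([0.733, 0.129], 0.66)]
purple 37 [157.4297 150.9309 135.7136] 391
[((374.7174987792969, -439.27398681640625), (66.04393005371094, 92.65911102294922), 25.279977798461914), ((469.9265441894531, 379.8310546875), (51.60786056518555, 73.15420532226562), 24.53827476501465), ((348.6634521484375, -309.9606018066406), (36.77873992919922, 50.86753845214844), 33.13935470581055)]
scale ((451.7386474609375, 385.4709167480469), (158.82423400878906, 205.98428344726562), 83.5772476196289)
36.2 [-2.0388  0.2116 -1.6209]
```

```bash
python3 -c "
from workcell import bot; print(bot.job_done())"
```

```text
the job is handed in; nothing more can be done
None
```

The job is handed in: the middle-sized tablet slid through the chute and now lies flower side up, flat and near the centre of the scale pan. The gripper is clear, the bystanders and scale are where they stood, and about 36 s of the 58 s were used.

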